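Set the dough roller's thickness lever and start it

ROBOT

A 7-joint arm with a two-finger parallel gripper is mounted at the origin on the work surface. World frame = base frame: x ahead of the robot, y to its left, z up, the work surface at z = 0. Lengths are in m, angles in rad, forces in N, time in s.
With the tool pointing down it reaches from about 0.4 to 0.925 m from the base axis. Payload 5.6 kg.
Tool frame: the origin (TCP) lies midway between the tips of the shut fingers; the grasp point (between the pads) lies 19 mm behind it; z points along the fingers, y is the line along which they close (so a half turn about z gives the same grasp; the last joint's range is limited). The gripper opens to 85 mm and grips with 20 to 120 N. Pads are 22 mm wide; open, the fingers measure 114 mm over their backs; the gripper's body (76 mm by 85 mm) begins 54 mm behind the grasp point. The pads swing forward as they close: fully open they stand 13 mm farther back than shut.
Start: joints at [-0.043, 0.468, -0.012, 1.603, 0.006, 1.071, -0.056], TCP at [0.65, -0, 0.231] pointing down, gripper open.
Joint ranges: [-2.53, 2.53], [-0.31, 2.02], [-1.57, 1.55], [0.28, 2.44], [-1.29, 4.43], [0.15, 1.84], [-2.92, 2.92]. Speed limits (rad/s): [2.57, 2.57, 3.14, 3.14, 3.14, 3.14, 3.14].

INTERFACE

Orientations are given as a unit quaternion [w, x, y, z].
In Python, from rig import bot, get_image, calibration, masks_of, tip_of gives the robot as it stands.
- The arm moves only by the tool drive_tool, never from a script. Its argument "motion" is a list of rows, each an object with "translation": the shift along the tool's x, y, z in cm, a list of three; "rot": the turn, a rotation vector about the tool's x, y, z in rad, a list of three; "hand": the closure in counts, from 0 (fully open) to 255 (shut). A call has 1 to 8 rows; each row is the pose to reach, as a shift and turn from the pose commanded when the call began, along the tool's axes at that moment; what a row does not reach only later rows make up. A row lasts 1/8 s, in which the tool goes at most 62.5 mm and 10.7 degrees, less where a joint would pass 70% of its speed; a pose out of reach is approached as far as the arm can. A call with a gripper value outside its range is refused whole. The fingers move at their own pace and stop on an object; "force" is the grip in N (left out, the last holds). Time passes only in rows, so rows that repeat a pose let the fingers close. It gives the time, the measured TCP pose, the force, the opening and the grip force at its end, in the units of the state.
- bot.sense(): the state, without advancing time (a new reading comes with each control period).
- get_image(name): name is "scene" or "side" or "wrist"; returns the picture (384x512x3 uint8, red, green, blue); there is no depth.
- calibration(name): a dict with "fx", "fy", "cx", "cy" (pixels), "pose" (4x4, takes a point from camera to world coordinates); the wrist camera has in their place "T_tool_cam" (4x4, takes a point from camera to tool coordinates, whose origin is the TCP and whose axes are the flange's). Camera axes: x right, y up, looking along -z (the intrinsics and any distortion apply to the point x, -y, -z); pixel columns grow to the right and rows downward; lengths in m; the calibration is good to about 2 mm. The wrist camera is an equidistant fisheye: a pixel r from the principal point sees the ray r / f radians off the axis. A picture is of the moment at which its call begins: read the wrist's pose just before it. calibration takes no time and is no camera call.
- bot.sign_off(): hands the job in; it is judged then, once.
Trained networks look in the newest picture that a camera, given by its name, has taken for a name from the list of things; names that differ only in an ending like _2 or _b are one class to them, and where a whole thing is asked for, a point or a joint stands for the part that bears it (a point fixed in the world has none). Each returns a list of dicts, best first, with "confidence" (0 to 1); they miss things now and then, are a little off and sometimes report something else, mostly with a low value. They report only what shows in the picture. A call takes as long as a camera call.
- masks_of(camera, thing): "region" (384x512 bool, what is visible of it) and "position" ([row, column] as shares, 0 to 1, of the picture: columns of its width, rows of its height, amid what is visible of it).
- tip_of(camera, thing): "position" ([row, column] as shares, 0 to 1, of the picture: columns of its width, rows of its height: a listed point, or the origin of a listed thing).
The state is a dict: "t": time; "joint_positions": joint angles; "qd": joint speeds; "joint_efforts": joint torques, N m; "tcp_pos": TCP position; "ee_rot": TCP orientation; "contact_force": force on the tool from outside, world axes, zero at the start; "ft_torque": the same for the moment, N m; "grip_width": finger opening in m; "grasp_force": force on a finger pad.
Only numpy, scipy, OpenCV 4.12 (cv2) and the standard library are available. Lean on these libraries where they do the work, as an engineer would, in place of code of your own. Each camera call takes 0.05 s, during which the arm holds its last target. There are 200 camera calls.

TASK

Get the dough roller ready for the next batch: first close the yellow roller guard fully, then guide the blue cup-topped lever along the zigzag gate and fully home into the end of the slot marked by the red disc. Only then press the green start button fully down and let go, leaving the guard shut and the lever in its slot. Leave the bread tin, flour jar and scraper where they are.

Things in the scene. Friction and masses are not known exactly. Their poses are not given: they have to be found in the camera images.
- machine: White countertop dough roller, 200 (x) x 380 (y) x 148 mm high, fixed on the table. Origin: centre of its underside; x to its far long side, y to its left, z up; yawed by up to 15 degrees. On top, in this frame: zigzag gate centred at (0, -115) mm; yellow guard over two steel rollers, spanning y -28 to 108 mm; green button at (-30, 152) mm. A 36 mm deep steel lip sticks out of the far side at height 90 mm.
- cup (a point): Centre of the mouth of the blue cup on top of the gate lever. Cup 68 mm outside, about 59 mm inside diameter, 34 mm tall, 29 mm deep inside, open at the top: shut fingertips can stand in it and push its wall any way (or pinch its 4 mm wall). The cup leans with the lever, up to 20 degrees. The lever starts in slot 1 or part way out of it towards corner1.
- lever_fa (a joint): Lean of the lever to machine +x (rad, 0 upright). The lever is a 12 mm rod on a pivot at machine (0, -115, 36) mm, 220 mm below the cup mouth, passing through an 8 mm aluminium gate plate whose top is at height 160 mm. No springs; friction, about 2 N at the cup, leaves it where it is pushed.
- lever_lr (a joint): Lean of the lever to machine +y (rad, 0 upright). The zigzag channel in the plate is 20 mm wide, so the cup can be about 7 mm to either side of its centre line before the rod touches a wall.
- slot1_home (a point): Where cup stands when the lever is at the closed end of slot 1; machine frame (-67, -153, 242) mm. The channel runs slot1 - corner1 - corner2 - corner3 - corner4 - corner5 - corner6 - slot4, in straight legs along machine y and x in turn; slot 2 branches off at corner2, slot 3 at corner4.
- corner1 (a point): Where cup stands with the lever at corner 1 of the channel; machine frame (-68, -101, 245) mm.
- corner2 (a point): Same for corner 2: (-24, -100, 254) mm. Straight on to machine +y lies slot 2; back to -y lies corner3.
- corner3 (a point): Same for corner 3: (-24, -130, 254) mm.
- corner4 (a point): Same for corner 4: (24, -130, 254) mm. To machine -y lies slot 3; to +y lies corner5.
- corner5 (a point): Same for corner 5: (24, -100, 254) mm.
- corner6 (a point): Same for corner 6: (68, -101, 245) mm. To machine +y lies slot 4.
- guard (a joint): Opening angle of the yellow roller guard (rad): 0 shut and level, 1.35 fully open; starts at 0.9 to 1.3. Friction holds it at any angle; about 3 to 5 N on its free edge pushes it shut.
- guard_hinge (a point): Middle of the guard's hinge line, on the near (-x) side of the machine top at height 167 mm; the hinge line runs along machine y. Shut, the guard reaches 150 mm from here to machine +x; open, its free edge stands up and its outer face looks to machine -x.
- guard_edge (a point): Middle of the guard's free edge, on its outer (upper when shut) face. The guard is a yellow panel 150 mm long from hinge to free edge, 136 mm wide along machine y, 6 mm thick.
- start_top (a point): Centre of the top of the green start button (32 mm diameter, in a black collar of 48 mm, its top 166 mm above the table when up). It sinks 6 mm straight down and springs back; fully down takes 5 N.
- red_disc: Flat red disc, 20 mm diameter, 6 mm high, fixed on the gate plate just beyond the closed end of slot 2, 3 or 4: it marks the slot to use. Origin: centre of its underside. In the machine frame it is at (-13, -69), (13, -161) or (39, -69) mm for slots 2, 3, 4; white discs of the same size stand at the other two.
- slot2_home (a point): Point fixed in the machine where cup stands when the lever is fully home at the closed end of slot 2 (the slot nearest slot 1; machine frame (-23, -76, 251) mm).
- slot3_home (a point): Point fixed in the machine where cup stands when the lever is fully home at the closed end of slot 3 (the next; (23, -154, 251) mm).
- slot4_home (a point): Point fixed in the machine where cup stands when the lever is fully home at the closed end of slot 4 (the farthest; (67, -77, 242) mm).
- tin_mid (a point): Bystander: open dark steel bread tin, 220 x 110 x 75 mm; point at its centre, half-way up.
- jar_mid (a point): Bystander: flour jar, 90 mm diameter, 140 mm tall; point at its centre, half-way up.
- scraper_mid (a point): Bystander: dough scraper lying flat, 120 mm wide steel blade with a wooden handle, 24 mm thick; point at its middle, half-way up.
- start (a joint): Travel of the green start button (m): 0 up, 0.006 fully down; it counts as pressed beyond 0.0045.

How it is judged:
On the way, in this order (a step that is already met when the one before it is completed fails the run):
1. the guard is fully shut (value of joint guard below 0.06 rad), for 0.2 s.
2. the lever is home in the slot marked by the red disc (((horizontal distance between red_disc and slot2_home below 0.045 m and distance between cup and slot2_home below 0.012 m) or (horizontal distance between red_disc and slot3_home below 0.045 m and distance between cup and slot3_home below 0.012 m) or (horizontal distance between red_disc and slot4_home below 0.045 m and distance between cup and slot4_home below 0.012 m))), for 0.2 s.
3. the start button is pressed fully down, with guard shut and lever home (value of joint start above 0.0045 m and value of joint guard below 0.06 rad and ((horizontal distance between red_disc and slot2_home below 0.045 m and distance between cup and slot2_home below 0.012 m) or (horizontal distance between red_disc and slot3_home below 0.045 m and distance between cup and slot3_home below 0.012 m) or (horizontal distance between red_disc and slot4_home below 0.045 m and distance between cup and slot4_home below 0.012 m))), for 0.05 s.
At the end, for the whole second after the job is handed in: The guard is shut (within 0.06 rad), the cup mouth is within 12 mm of the home point of the slot marked by the red disc, the start button has been pressed and is up again, and tin, jar and scraper are within 30 mm of where they were (value of joint guard below 0.06 rad and ((horizontal distance between red_disc and slot2_home below 0.045 m and distance between cup and slot2_home below 0.012 m) or (horizontal distance between red_disc and slot3_home below 0.045 m and distance between cup and slot3_home below 0.012 m) or (horizontal distance between red_disc and slot4_home below 0.045 m and distance between cup and slot4_home below 0.012 m)) and value of joint start below 0.002 m and distance of each of tin_mid, jar_mid, scraper_mid from where it was at the start of the episode below 0.03 m); the robot touches nothing.
It fails at once if the start button is pressed before the guard is shut and the lever is home in the marked slot (value of joint start above 0.003 m and not (value of joint guard below 0.06 rad and ((horizontal distance between red_disc and slot2_home below 0.045 m and distance between cup and slot2_home below 0.012 m) or (horizontal distance between red_disc and slot3_home below 0.045 m and distance between cup and slot3_home below 0.012 m) or (horizontal distance between red_disc and slot4_home below 0.045 m and distance between cup and slot4_home below 0.012 m)))).
It fails at once if the bread tin is moved by more than 30 mm (distance of tin_mid from where it was at the start of the episode above 0.03 m).
It fails at once if the flour jar is moved by more than 30 mm (distance of jar_mid from where it was at the start of the episode above 0.03 m).
It fails at once if the dough scraper is moved by more than 30 mm (distance of scraper_mid from where it was at the start of the episode above 0.03 m).
It also fails if it takes over 48 s, if anything falls off the work surface, if the arm or the gripper's body presses on something with over 40 N, if the wrist force passes 120 N, or if a joint passes its speed limit or range.

## Working session

There is one attempt and no reset: what is moved stays moved. The work goes in short steps, Python scripts to look and compute and a tool call to move; the robot and the scene stay as the last step left them, time stands still between calls to the robot, and variables do not carry over. Pictures are saved under pics/ and viewed, at most 10 in all, crops included, and the job is handed in when it is done.

Besides the shell and the picture viewer there is one more tool, called after ">>>" by a JSON object that holds its "name" and its "arguments". drive_tool: Moves the arm, as the interface text tells. Its arguments: {"type":"object","properties":{"motion":{"type":"array","items":{"type":"object","properties":{"translation":{"type":"array","items":{"type":"number"}},"rot":{"type":"array","items":{"type":"number"}},"hand":{"type":"number"}}}},"force":{"type":"number"}},"required":["motion"]}

```bash
mkdir -p pics; cat > h.py <<'E'
import numpy as np, cv2
from rig import bot, get_image, calibration, masks_of, tip_of
from scipy.spatial.transform import Rotation as R
def ray(cam,pos):
    c=calibration(cam); P=np.array(c['pose']); u=pos[1]*512; v=pos[0]*384
    d=np.array([(u-c['cx'])/c['fx'],-(v-c['cy'])/c['fy'],-1]); d=P[:3,:3]@d
    return P[:3,3],d/np.linalg.norm(d)
def atz(cam,pos,z):
    o,d=ray(cam,pos); return o+d*(z-o[2])/d[2]
def tri(p1,p2):
    A=np.zeros((3,3));b=np.zeros(3)
    rs=[ray('scene',p1),ray('side',p2)]
    for o,d in rs:
        M=np.eye(3)-np.outer(d,d);A+=M;b+=M@o
    x=np.linalg.solve(A,b)
    return x,[np.linalg.norm(np.cross(x-o,d)) for o,d in rs]
def save(cam,n):
    im=get_image(cam); cv2.imwrite('pics/'+n,im[:,:,::-1]); return im
E
python3 - <<'E'
from h import *
ims={c:get_image(c) for c in('scene','side')}
cv2.imwrite('pics/a.png',np.vstack([cv2.resize(ims[c],(400,300)) for c in ims])[:,:,::-1])
for c in ims:
    k=calibration(c);print(c,k['fx'],k['cx'],k['cy'],np.round(np.array(k['pose']),3).tolist(),[x for x in k if x not in('fx','fy','cx','cy','pose')])
for t in ['machine','cup','guard_hinge','guard_edge','start_top','red_disc','tin_mid','jar_mid','scraper_mid','slot1_home','corner3','slot4_home']:
    r={}
    for c in ims:
        try: l=tip_of(c,t)
        except Exception as e: print(t,e); continue
        if l: r[c]=l[0]; 
    print(t,{c:(np.round(np.array(r[c]['position'])*[384,512]).tolist(),round(r[c]['confidence'],2)) for c in r}, end=' ')
    if len(r)==2:
        x,e=tri(r['scene']['position'],r['side']['position']);print(x.round(3),np.round(e,3))
    else: print()
s=bot.sense();print(s['t'],s['tcp_pos'],s['ee_rot'],s['contact_force'])
print(calibration('wrist'))
E
```

```text
scene 434.88705362295775 264.92175486240893 183.89687993128226 [[0.374, -0.569, 0.733, 1.403], [0.928, 0.223, -0.3, -0.3], [0.008, 0.792, 0.61, 0.846], [0.0, 0.0, 0.0, 1.0]] []
side 482.5215768822957 256.64620494738904 183.17890456676992 [[0.894, 0.28, -0.351, 0.13], [-0.448, 0.578, -0.682, -0.826], [0.012, 0.767, 0.642, 0.967], [0.0, 0.0, 0.0, 1.0]] []
machine {'scene': ([223.0, 237.0], 0.7), 'side': ([246.0, 254.0], 0.84)} [ 0.534 -0.029  0.002] [0.003 0.003]
cup {'scene': ([160.0, 168.0], 0.84), 'side': ([220.0, 272.0], 0.8)} [ 0.5   -0.185  0.244] [0.003 0.003]
guard_hinge {'scene': ([159.0, 231.0], 0.76), 'side': ([204.0, 221.0], 0.73)} [ 0.451 -0.011  0.169] [0. 0.]
guard_edge {'scene': ([122.0, 240.0], 0.69), 'side': ([151.0, 236.0], 0.84)} [0.501 0.001 0.307] [0. 0.]
start_top {'scene': ([217.0, 95.0], 0.65), 'side': ([182.0, 301.0], 0.51)} [ 0.602 -0.286  0.293] [0.113 0.113]
red_disc {'scene': ([188.0, 207.0], 0.45), 'side': ([243.0, 253.0], 0.61)} [ 0.488 -0.102  0.11 ] [0.009 0.009]
tin_mid {'scene': ([166.0, 357.0], 0.98), 'side': ([154.0, 170.0], 0.62)} [0.45  0.411 0.0
[... 419 characters left out ...]
 ([178.0, 219.0], 0.63), 'side': ([180.0, 302.0], 0.58)} [ 0.624 -0.095  0.246] [0. 0.]
1.3 [ 6.50010630e-01 -2.15412743e-05  2.31296630e-01] [3.31298306e-05 7.07113613e-01 7.07099948e-01 1.36446495e-05] [-0.14844346  0.12879775  0.404811  ]
{'fx': 297.3186396354542, 'fy': 297.3186396354542, 'cx': 255.40920167170137, 'cy': 191.45653024883637, 'T_tool_cam': array([[ 7.71989775e-04,  9.60427467e-01,  2.78529146e-01,
         7.12693944e-02],
       [ 9.99999664e-01, -6.65033635e-04, -4.78488333e-04,
         7.61763566e-04],
       [-2.74322088e-04,  2.78529422e-01, -9.60427658e-01,
        -1.41483865e-01],
       [ 0.00000000e+00,  0.00000000e+00,  0.00000000e+00,
         1.00000000e+00]])}
```

View pics/a.png

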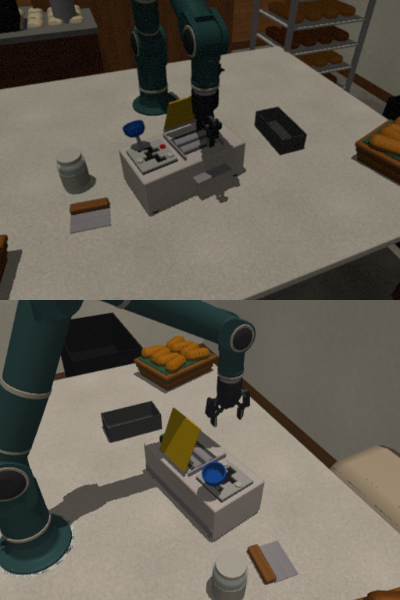

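```bash
cat > a.py <<'E'
from h import *
from scipy.optimize import least_squares
ims={c:get_image(c) for c in('scene','side')}
cv2.imwrite('pics/b.png',np.hstack([cv2.resize(ims['scene'][115:235,130:290],(400,300),interpolation=2),cv2.resize(ims['side'][165:285,190:350],(400,300),interpolation=2)])[:,:,::-1])
pts={'machine':(0,0,0),'guard_hinge':(-.075,.04,.167),'slot1_home':(-.067,-.153,.242),'corner1':(-.068,-.101,.245),'corner2':(-.024,-.1,.254),'corner3':(-.024,-.13,.254),'corner4':(.024,-.13,.254),'corner5':(.024,-.1,.254),'corner6':(.068,-.101,.245),'slot2_home':(-.023,-.076,.251),'slot3_home':(.023,-.154,.251),'slot4_home':(.067,-.077,.242),'start_top':(-.03,.152,.166)}
obs=[]
for t,m in pts.items():
    for c in ims:
        l=tip_of(c,t)
        if l and l[0]['confidence']>.4: obs.append((t,c,l[0]['position'],m))
def res(p,full=False):
    out=[]
    for t,c,pos,m in obs:
        w=np.array([p[0],p[1],0])+R.from_euler('z',p[2]).apply(m)
        k=calibration(c);P=np.array(k['pose']);q=P[:3,:3].T@(w-P[:3,3])
        out.append([k['cx']+k['fx']*q[0]/-q[2]-pos[1]*512,k['cy']-k['fy']*q[1]/-q[2]-pos[0]*384])
    return np.array(out) if full else np.ravel(out)
s=least_squares(res,[.534,-.029,.2],loss='soft_l1',f_scale=3)
print(s.x.round(4),np.degrees(s.x[2]))
for o,r in zip(obs,res(s.x,True)): print(o[0],o[1],r.round(1))
inv=lambda w:R.from_euler('z',-s.x[2]).apply(w-np.array([s.x[0],s.x[1],0]))
for c in ims:
    for l in tip_of(c,'red_disc')[:3]: print(c,l['confidence'],np.array(l['position'])*[384,512],inv(atz(c,l['position'],.163)).round(3))
    h=cv2.cvtColor(ims[c],cv2.COLOR_RGB2HSV);m=((h[...,0]<6)|(h[...,0]>174))&(h[...,1]>170)&(h[...,2]>60)
    n,_,st,ce=cv2.connectedComponentsWithStats(m.astype(np.uint8))
    for i in range(1,n):
        if st[i,4]>6: print('red',c,ce[i],st[i,4],inv(atz(c,[ce[i][1]/384,ce[i][0]/512],.163)).round(3))
l=[tip_of(c,'cup')[0]['position'] for c in ims]; x,e=tri(*l); print('cup',inv(x).round(3),e)
l=[tip_of(c,'guard_edge')[0]['position'] for c in ims]; x,e=tri(*l); print('edge',inv(x).round(3),e)
for l in tip_of('side','jar_mid')+tip_of('scene','jar_mid'): print('jar',l['confidence'],np.array(l['position'])*[384,512])
E
python3 a.py
```

```text
[ 0.5387 -0.0293  0.2685] 15.381148694607505
machine scene [ 5.3 -2.1]
machine side [ 0.3 -0. ]
guard_hinge scene [-0.9  2.3]
guard_hinge side [ 3.2 -3.5]
slot1_home scene [-23.2 -10.3]
slot1_home side [ 6.9 -5.2]
corner1 scene [-13.8 -12.8]
corner1 side [-28.4  20.1]
corner2 scene [-4.9 -7.9]
corner2 side [-14.1   8. ]
corner3 scene [-16.   -3.6]
corner3 side [-4.6 14.9]
corner4 scene [-5.7  6. ]
corner4 side [10.6  5.3]
corner5 scene [5.5 1.5]
corner5 side [ 1.  -1.2]
corner6 scene [15.5 13.9]
corner6 side [14.3 -6.1]
slot2_home scene [ 0.  -0.8]
slot2_home side [-0.8 -0.8]
slot3_home scene [5.9 0.3]
slot3_home side [ 3.3 -2.5]
slot4_home scene [ 5.8 -1.1]
slot4_home side [-1.8  0.8]
start_top scene [ 65.6 -27.2]
scene 0.7 [164.5824 358.8096] [0.145 0.309 0.163]
scene 0.64 [151.488  185.2928] [-0.195 -0.039  0.163]
scene 0.58 [187.2    208.9984] [-0.014 -0.072  0.163]
red scene [207.5 187. ] 26 [-0.017 -0.074  0.163]
cup [-0.081 -0.14   0.24 ] [np.float64(0.0020102409218006215), np.float64(0.002010240921800552)]
edge [-0.028  0.051  0.302] [np.float64(0.002615422863011689), np.float64(0.0026154228630116145)]
jar 0.66 [205.9008 286.5152]
jar 0.9 [216.8832  92.8768]
```

View pics/b.png

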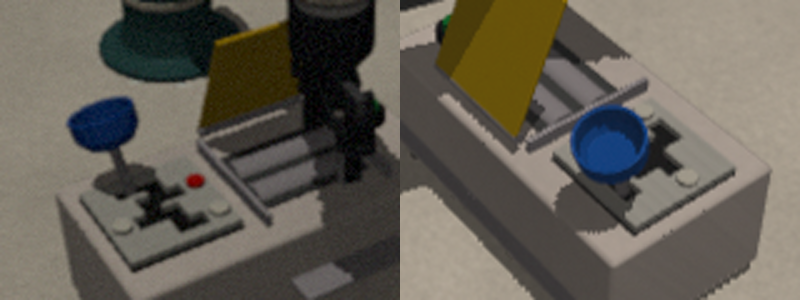

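```bash
cat > b.py <<'E'
from h import *
from scipy.optimize import least_squares
obs=[('scene',(207.5,187),(-.013,-.069,.163)),('scene',(178.8,205.4),(.013,-.161,.163)),('scene',(217.6,197.8),(.039,-.069,.163)),
('side',(304.8,236.2),(.013,-.161,.163)),('side',(288.5,210.2),(.039,-.069,.163)),
('scene',(231,159),(-.075,.04,.167)),('side',(221,204),(-.075,.04,.167))]
def proj(c,w):
    k=calibration(c);P=np.array(k['pose']);q=P[:3,:3].T@(w-P[:3,3]);return np.array([k['cx']+k['fx']*q[0]/-q[2],k['cy']-k['fy']*q[1]/-q[2]])
def W(p,m): return np.array([p[0],p[1],0])+R.from_euler('z',p[2]).apply(m)
def res(p): return np.ravel([proj(c,W(p,m))-uv for c,uv,m in obs])
s=least_squares(res,[.534,-.029,.2],loss='soft_l1',f_scale=2)
print(s.x.round(4),np.degrees(s.x[2])); print(res(s.x).reshape(-1,2).round(1))
inv=lambda w:R.from_euler('z',-s.x[2]).apply(w-np.array([s.x[0],s.x[1],0]))
print('cup',inv([.5,-.185,.244]),'edge',inv([.501,.001,.307]),'hinge',inv([.451,-.011,.169]),'tcp',inv([.65,0,.231]))
E
python3 b.py
```

```text
[ 0.5371 -0.035   0.2205] 12.631089556283118
[[-0.2 -0.6]
 [ 0.  -0.4]
 [-0.1 -0.7]
 [ 0.5 -0.1]
 [-1.6 -0.4]
 [ 0.4  1.1]
 [ 1.6  0.7]]
cup [-0.06901824 -0.13829322  0.244     ] edge [-0.02736931  0.04298658  0.307     ] hinge [-0.07878329  0.04221064  0.169     ] tcp [0.11780596 0.00942854 0.231     ]
```

>>> {"name": "drive_tool", "arguments": {"motion": [{"translation": [0,0,-6],"rot": [0,0,-0.11],"hand": 255},{"translation": [0,0,-12.5],"rot": [0,0,-0.22],"hand": 255},{"translation": [-0.5,-6,-12.5],"rot": [0,0,-0.22],"hand": 255},{"translation": [-1.1,-12,-12.5],"rot": [0,0,-0.22],"hand": 255},{"translation": [-1.6,-18,-12.5],"rot": [0,0,-0.22],"hand": 255},{"translation": [-2.1,-23.4,-12.5],"rot": [0,0,-0.22],"hand": 255},{"translation": [-2.1,-23.4,-7],"rot": [0,0,-0.22],"hand": 255},{"translation": [-2.1,-23.4,-3],"rot": [0,0,-0.22],"hand": 255}]}}

```text
t: 4.1
tcp_pos: [0.4153, -0.0212, 0.2609]
ee_rot: [0.001, 0.625, 0.78, 0.001]
contact_force: [0.4, -0.9, -0.9]
grip_width: -0.0003
grasp_force: 0.0
```

>>> {"name": "drive_tool", "arguments": {"motion": [{"translation": [0,4.5,0],"rot": [0,0,0],"hand": 255},{"translation": [0,8.2,0],"rot": [0,0,0],"hand": 255},{"translation": [0,10.1,1.4],"rot": [0,0,0],"hand": 255},{"translation": [0,11.8,3.2],"rot": [0,0,0],"hand": 255},{"translation": [0,13.1,4.8],"rot": [0,0,0],"hand": 255},{"translation": [0,14,6.8],"rot": [0,0,0],"hand": 255},{"translation": [0,14,8.6],"rot": [0,0,0],"hand": 255},{"translation": [0,14,8.9],"rot": [0,0,0],"hand": 255}]}}

```text
t: 5.1
tcp_pos: [0.5533, 0.0097, 0.1729]
ee_rot: [0.0, 0.625, 0.78, 0.001]
contact_force: [-2.9, -0.7, 17.7]
grip_width: 0.0001
grasp_force: 9.2
```

>>> {"name": "drive_tool", "arguments": {"motion": [{"translation": [0,0,0.2],"rot": [0,0,0],"hand": 255},{"translation": [0,0,0.2],"rot": [0,0,0],"hand": 255},{"translation": [0,0,-6],"rot": [0,0,0],"hand": 255},{"translation": [0,0,-12],"rot": [0,0,0],"hand": 255},{"translation": [-5,-3,-13],"rot": [0,0,0],"hand": 255},{"translation": [-9,-5,-13],"rot": [0,0,0],"hand": 255}]}}

```text
t: 5.85
tcp_pos: [0.5229, -0.091, 0.3039]
ee_rot: [0.001, 0.625, 0.78, 0.001]
contact_force: [0.3, -0.3, -0.8]
grip_width: 0.0
grasp_force: 0.0
```

```bash
cat >> h.py <<'E'
MP=(.5371,-.035,.2205)
def inv(w): return R.from_euler('z',-MP[2]).apply(np.array(w)-np.array([MP[0],MP[1],0]))
def wray(pos):
    c=calibration('wrist');s=bot.sense();q=s['ee_rot'];Rt=R.from_quat([q[1],q[2],q[3],q[0]]).as_matrix()
    T=np.array(c['T_tool_cam']);u=pos[1]*512-c['cx'];v=pos[0]*384-c['cy'];r=np.hypot(u,v);a=r/c['fx']
    d=np.array([np.sin(a)*u/r,-np.sin(a)*v/r,-np.cos(a)])
    return Rt@T[:3,3]+np.array(s['tcp_pos']),Rt@T[:3,:3]@d
def trin(rs):
    A=np.zeros((3,3));b=np.zeros(3)
    for o,d in rs:
        M=np.eye(3)-np.outer(d,d);A+=M;b+=M@o
    x=np.linalg.solve(A,b);return x,np.round([np.linalg.norm(np.cross(x-o,d)) for o,d in rs],4)
def cup(extra=()):
    rs=[]
    for c in('scene','side','wrist'):
        get_image(c); l=tip_of(c,'cup')
        if l and l[0]['confidence']>.4: rs.append(wray(l[0]['position']) if c=='wrist' else ray(c,l[0]['position'])); print(c,np.round(np.array(l[0]['position'])*[384,512]),round(l[0]['confidence'],2))
    if len(rs)>1:
        x,e=trin(rs); print('cup m',inv(x).round(4),e)
E
python3 - <<'E'
from h import *
s=bot.sense();print(s['t'],s['tcp_pos'],inv(s['tcp_pos']).round(4),np.round(s['contact_force'],1))
cup()
for t in ['guard_edge','start_top','red_disc']:
    rs=[]
    for c in('scene','side','wrist'):
        l=tip_of(c,t)
        if l: rs.append(wray(l[0]['position']) if c=='wrist' else ray(c,l[0]['position'])); print(t,c,np.round(np.array(l[0]['position'])*[384,512]),round(l[0]['confidence'],2),[inv(o+d*(.169-o[2])/d[2]).round(3) for o,d in rs[-1:]])
ims=[save(c,'c_'+c+'.png') for c in('scene','wrist')]
cv2.imwrite('pics/c.png',np.hstack([cv2.resize(i,(400,300)) for i in ims])[:,:,::-1])
E
```

```text
5.85 [ 0.52294131 -0.09095805  0.30391879] [-0.0261 -0.0515  0.3039] [ 0.3 -0.3 -0.8]
scene [159. 167.] 0.81
side [222. 271.] 0.77
cup m [-0.0737 -0.1406  0.2428] [0.0022 0.0022]
guard_edge scene [185. 262.] 0.92 [array([0.067, 0.046, 0.169])]
guard_edge side [177. 268.] 0.78 [array([0.079, 0.05 , 0.169])]
guard_edge wrist [ 92. 359.] 0.85 [array([0.074, 0.041, 0.169])]
start_top scene [187. 264.] 0.64 [array([0.078, 0.045, 0.169])]
start_top side [173. 214.] 0.53 [array([-0.019,  0.152,  0.169])]
red_disc scene [191. 209.] 0.44 [array([ 0.013, -0.079,  0.169])]
red_disc wrist [200. 272.] 0.64 [array([-0.008, -0.067,  0.169])]
```

View pics/c.png

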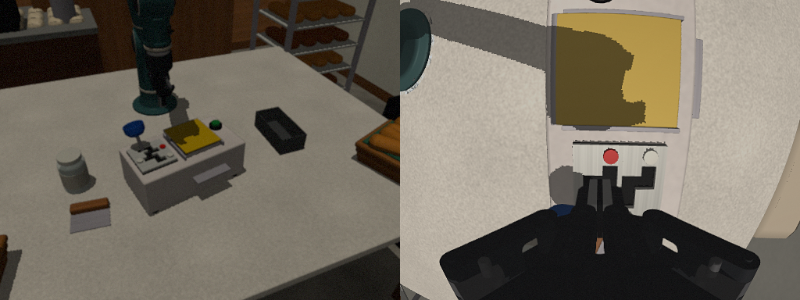

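>>> {"name": "drive_tool", "arguments": {"motion": [{"translation": [-4.5,-2,0],"rot": [0,0,0],"hand": 255},{"translation": [-8.6,-3.9,0],"rot": [0,0,0],"hand": 255},{"translation": [-8.6,-3.9,3],"rot": [0,0,0],"hand": 255},{"translation": [-8.6,-3.9,5.5],"rot": [0,0,0],"hand": 255},{"translation": [-8.6,-3.9,7.4],"rot": [0,0,0],"hand": 255},{"translation": [-8.6,-3.9,7.4],"rot": [0,0,0],"hand": 255}]}}

```text
t: 7.45
tcp_pos: [0.5032, -0.1814, 0.227]
ee_rot: [-0.001, 0.625, 0.78, -0.001]
contact_force: [-0.4, -0.1, 0.8]
grip_width: -0.0002
grasp_force: 0.0
```

```bash
python3 - <<'E'
from h import *
s=bot.sense();print(s['t'],inv(s['tcp_pos']).round(4),np.round(s['contact_force'],1))
cup()
i=[get_image('side')[150:294,180:372],get_image('wrist')[150:384,100:412]]
cv2.imwrite('pics/d.png',np.hstack([cv2.resize(k,(400,300)) for k in i])[:,:,::-1])
E
```

```text
7.45 [-0.0651 -0.1355  0.227 ] [-0.4 -0.1  0.8]
scene [159. 167.] 0.78
side [223. 271.] 0.67
cup m [-0.0742 -0.139   0.2407] [0.0019 0.0019]
```

View pics/d.png

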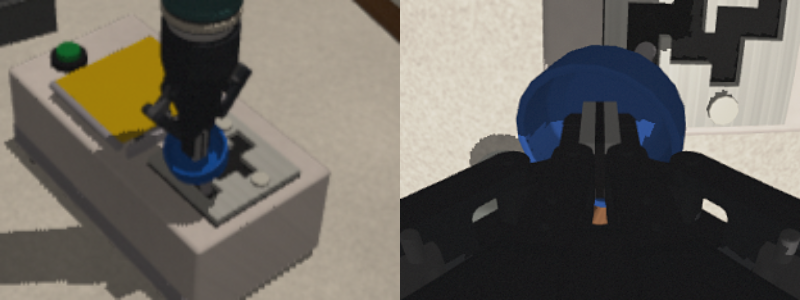

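>>> {"name": "drive_tool", "arguments": {"motion": [{"translation": [1.5,0,0],"rot": [0,0,0],"hand": 255},{"translation": [2.5,0,0],"rot": [0,0,0],"hand": 255},{"translation": [3.5,0,-0.1],"rot": [0,0,0],"hand": 255},{"translation": [4.5,0,-0.2],"rot": [0,0,0],"hand": 255},{"translation": [5.2,0,-0.2],"rot": [0,0,0],"hand": 255},{"translation": [5.2,0,-0.2],"rot": [0,0,0],"hand": 255}]}}

```text
t: 8.6
tcp_pos: [0.4929, -0.1302, 0.2305]
ee_rot: [0.0, 0.625, 0.781, 0.0]
contact_force: [0.9, -0.8, 0.7]
grip_width: 0.0002
grasp_force: 0.4
```

```bash
cat > c.py <<'E'
from h import *
s=bot.sense();print(s['t'],inv(s['tcp_pos']).round(4),np.round(R.from_euler('z',-MP[2]).apply(s['contact_force']),1))
cup()
E
python3 c.py
```

```text
8.6 [-0.064  -0.0832  0.2305] [ 0.7 -1.   0.7]
scene [154. 181.] 0.62
side [210. 258.] 0.87
cup m [-0.0746 -0.0994  0.2445] [0.0058 0.0058]
```

>>> {"name": "drive_tool", "arguments": {"motion": [{"translation": [-1.6,0,0],"rot": [0,0,0],"hand": 255},{"translation": [-1.6,1.2,0],"rot": [0,0,0],"hand": 255},{"translation": [-1.6,2.4,-0.2],"rot": [0,0,0],"hand": 255},{"translation": [-1.6,3.5,-0.4],"rot": [0,0,0],"hand": 255},{"translation": [-1.6,4.5,-0.6],"rot": [0,0,0],"hand": 255},{"translation": [-1.6,5.4,-0.8],"rot": [0,0,0],"hand": 255},{"translation": [-1.6,5.4,-0.8],"rot": [0,0,0],"hand": 255}]}}

```text
t: 9.78
tcp_pos: [0.5499, -0.1341, 0.2384]
ee_rot: [0.0, 0.625, 0.781, 0.0]
contact_force: [-0.4, -0.4, -0.2]
grip_width: 0.0003
grasp_force: 0.3
```

```bash
python3 c.py
```

```text
9.775 [-0.0092 -0.0995  0.2384] [-0.5 -0.3 -0.2]
scene [158. 189.] 0.81
side [202. 271.] 0.82
wrist [262. 224.] 0.66
cup m [-0.0308 -0.0991  0.2517] [0.0017 0.0071 0.0069]
```

>>> {"name": "drive_tool", "arguments": {"motion": [{"translation": [0,0.5,0],"rot": [0,0,0],"hand": 255},{"translation": [0,0.7,0],"rot": [0,0,0],"hand": 255},{"translation": [0,0.7,0],"rot": [0,0,0],"hand": 255}]}}

```text
t: 10.45
tcp_pos: [0.556, -0.1333, 0.2383]
ee_rot: [0.0, 0.625, 0.78, -0.0]
contact_force: [-1.6, -0.5, 1.7]
grip_width: -0.0
grasp_force: 0.7
```

```bash
sed -i '$d' c.py; cat >> c.py <<'E'
cup()
i=[get_image('side')[150:270,190:350],get_image('wrist')[100:340,100:420]]
import sys
cv2.imwrite('pics/%s.png'%sys.argv[1],np.hstack([cv2.resize(k,(400,300)) for k in i])[:,:,::-1])
E
python3 c.py e
```

```text
10.45 [-0.0031 -0.1     0.2383] [-1.6 -0.2  1.7]
scene [160. 191.] 0.87
side [198. 276.] 0.91
cup m [-0.0236 -0.0986  0.2537] [0.0028 0.0028]
```

View pics/e.png

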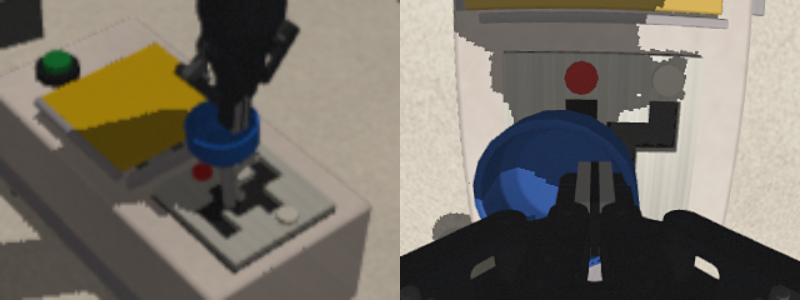

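>>> {"name": "drive_tool", "arguments": {"motion": [{"translation": [0,-1.9,0],"rot": [0,0,0],"hand": 255},{"translation": [1.3,-1.9,0],"rot": [0,0,0],"hand": 255},{"translation": [2.3,-1.9,0],"rot": [0,0,0],"hand": 255},{"translation": [3.2,-1.9,0],"rot": [0,0,0],"hand": 255},{"translation": [4,-1.9,0.2],"rot": [0,0,0],"hand": 255},{"translation": [4.2,-1.9,0.2],"rot": [0,0,0],"hand": 255},{"translation": [4.2,-1.9,0.2],"rot": [0,0,0],"hand": 255}]}}

```text
t: 11.72
tcp_pos: [0.5284, -0.0962, 0.2363]
ee_rot: [0.0, 0.625, 0.781, 0.0]
contact_force: [0.9, -0.9, 0.2]
grip_width: -0.0002
grasp_force: 0.5
```

```bash
python3 c.py f
```

```text
11.725 [-0.0219 -0.0578  0.2363] [ 0.7 -1.   0.2]
scene [159. 202.] 0.69
side [194. 268.] 0.67
cup m [-0.0227 -0.0692  0.2447] [0.0028 0.0028]
```

View pics/f.png

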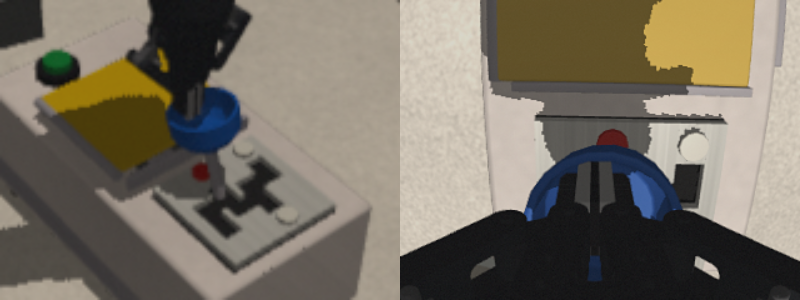

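>>> {"name": "drive_tool", "arguments": {"motion": [{"translation": [0.4,0,0],"rot": [0,0,0],"hand": 255},{"translation": [0.7,0,0],"rot": [0,0,0],"hand": 255},{"translation": [0.7,0,0],"rot": [0,0,0],"hand": 255}]}}

```text
t: 12.5
tcp_pos: [0.5271, -0.0918, 0.2363]
ee_rot: [0.002, 0.626, 0.78, -0.001]
contact_force: [3.0, -7.6, -2.1]
grip_width: -0.0001
grasp_force: 3.3
```

```bash
sed -i '/^i=/,$d' c.py; python3 c.py
```

```text
12.5 [-0.0222 -0.0533  0.2363] [ 1.2 -8.1 -2.1]
scene [156. 202.] 0.55
```

>>> {"name": "drive_tool", "arguments": {"motion": [{"translation": [-1.4,0,0],"rot": [0,0,0],"hand": 255},{"translation": [-1.4,0,-4],"rot": [0,0,0],"hand": 255},{"translation": [-1.4,0,-8],"rot": [0,0,0],"hand": 255},{"translation": [4,0,-8],"rot": [0,0,0],"hand": 255},{"translation": [9,-0.4,-8],"rot": [0,0,0],"hand": 255},{"translation": [14,-0.8,-8],"rot": [0,0,0],"hand": 255},{"translation": [18,-0.8,-6],"rot": [0,0,0],"hand": 255},{"translation": [19,-0.8,-4],"rot": [0,0,0],"hand": 255}]}}

```text
t: 13.8
tcp_pos: [0.4762, 0.0972, 0.276]
ee_rot: [-0.001, 0.623, 0.782, 0.0]
contact_force: [0.5, -0.6, -0.2]
grip_width: -0.0
grasp_force: 0.0
```

```bash
python3 c.py; python3 - <<'E'
from h import *
i=[]
for c in('scene','side','wrist'):
    im=get_image(c); i.append(im)
    for t in ['start_top','guard_edge','slot2_home','cup']:
        l=tip_of(c,t)
        if l:
            o,d=wray(l[0]['position']) if c=='wrist' else ray(c,l[0]['position']); z={'start_top':.166,'guard_edge':.17}.get(t,.251)
            print(t,c,np.round(np.array(l[0]['position'])*[384,512]),round(l[0]['confidence'],2),inv(o+d*(z-o[2])/d[2]).round(3))
cv2.imwrite('pics/g.png',np.hstack([cv2.resize(k,(400,300)) for k in (i[0][120:240,140:300],i[2])])[:,:,::-1])
E
```

```text
13.8 [-0.0305  0.1423  0.276 ] [ 0.4 -0.7 -0.2]
scene [155. 198.] 0.9
side [195. 266.] 0.94
cup m [-0.0332 -0.0745  0.2526] [0.0018 0.0018]
start_top scene [185. 207.] 0.49 [-0.014 -0.069  0.166]
guard_edge scene [189. 263.] 0.68 [0.081 0.039 0.17 ]
slot2_home scene [188. 210.] 0.56 [ 0.099 -0.117  0.251]
cup scene [159. 200.] 0.96 [-0.014 -0.081  0.251]
start_top side [170. 212.] 0.41 [-0.017  0.169  0.166]
guard_edge side [181. 267.] 0.71 [0.066 0.04  0.17 ]
slot2_home side [192. 270.] 0.86 [-0.019 -0.069  0.251]
cup side [195. 267.] 0.69 [-0.029 -0.072  0.251]
start_top wrist [175. 263.] 0.58 [-0.023  0.152  0.166]
guard_edge wrist [284. 354.] 0.63 [0.073 0.039 0.17 ]
slot2_home wrist [283. 207.] 0.59 [-0.062  0.098  0.251]
```

View pics/g.png

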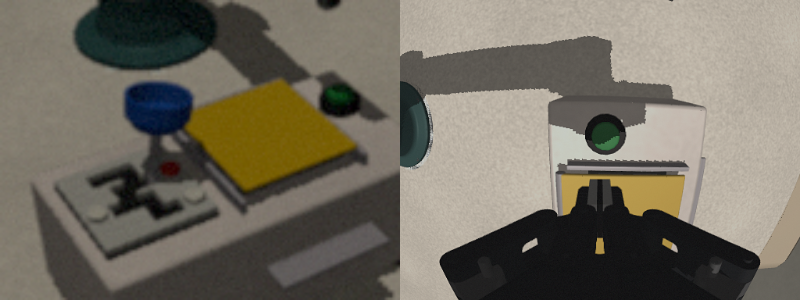

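>>> {"name": "drive_tool", "arguments": {"motion": [{"translation": [1,0.35,5],"rot": [0,0,0],"hand": 255},{"translation": [1,0.35,9],"rot": [0,0,0],"hand": 255},{"translation": [1,0.35,10.6],"rot": [0,0,0],"hand": 255},{"translation": [1,0.35,11.3],"rot": [0,0,0],"hand": 255},{"translation": [1,0.35,11.7],"rot": [0,0,0],"hand": 255},{"translation": [1,0.35,11.7],"rot": [0,0,0],"hand": 255}]}}

```text
t: 15.6
tcp_pos: [0.4781, 0.1045, 0.1636]
ee_rot: [0.0, 0.625, 0.78, -0.001]
contact_force: [-13.6, -3.7, 31.6]
grip_width: 0.0001
grasp_force: 15.8
```

```bash
python3 - <<'E'
from h import *
s=bot.sense();print(s['t'],inv(s['tcp_pos']).round(4),np.round(R.from_euler('z',-MP[2]).apply(s['contact_force']),1),np.round(R.from_euler('z',-MP[2]).apply(s['ft_torque']),2))
a=get_image('scene')[130:202,230:302];b=get_image('side')[130:202,170:242];c=get_image('wrist')[110:310,160:360]
cv2.imwrite('pics/i.png',np.hstack([cv2.resize(k,(266,266),interpolation=2) for k in (a,b,c)])[:,:,::-1])
# refine from saved wrist picture c_wrist (tcp then .5229,-.091,.3039): red blob
im=cv2.imread('pics/c_wrist.png')[:,:,::-1];h=cv2.cvtColor(np.ascontiguousarray(im),cv2.COLOR_RGB2HSV)
m=((h[...,0]<6)|(h[...,0]>174))&(h[...,1]>130)&(h[...,2]>60);n,_,st,ce=cv2.connectedComponentsWithStats(m.astype(np.uint8))
k=[i for i in range(1,n) if st[i,4]>30];print([(ce[i],st[i,4]) for i in k])
kc=calibration('wrist');T=np.array(kc['T_tool_cam']);Rt=R.from_quat([.625,.78,.001,.001]).as_matrix()
for i in k:
    u=ce[i][0]-kc['cx'];v=ce[i][1]-kc['cy'];r=np.hypot(u,v);q=r/kc['fx'];d=Rt@T[:3,:3]@np.array([np.sin(q)*u/r,-np.sin(q)*v/r,-np.cos(q)])
    o=Rt@T[:3,3]+[.52294,-.09096,.30392];print(inv(o+d*(.166-o[2])/d[2]).round(4))
E
```

```text
15.6 [-0.027   0.149   0.1636] [-14.1  -0.6  31.6] [ 0.01  3.47 -0.02]
[(array([269.1533101 , 200.05574913]), np.int32(287))]
[-0.0111 -0.0704  0.166 ]
```

View pics/i.png

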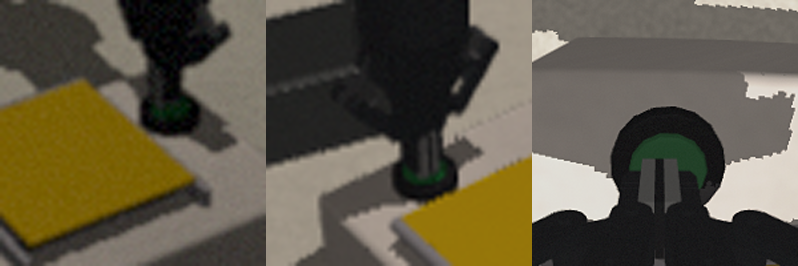

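>>> {"name": "drive_tool", "arguments": {"motion": [{"translation": [0,0,-1.5],"rot": [0,0,0],"hand": 255},{"translation": [0.5,0.2,-1.5],"rot": [0,0,0],"hand": 255},{"translation": [0.5,0.2,-1.5],"rot": [0,0,0],"hand": 255}]}}

```text
t: 16.12
tcp_pos: [0.4799, 0.1106, 0.1745]
ee_rot: [0.0, 0.625, 0.781, 0.001]
contact_force: [-0.4, -0.3, -0.4]
grip_width: -0.0001
grasp_force: 0.0
```

```bash
python3 - <<'E'
from h import *
s=bot.sense();print(s['t'],inv(s['tcp_pos']).round(4),np.round(R.from_euler('z',-MP[2]).apply(s['contact_force']),1))
c=get_image('wrist')[60:300,140:380]
cv2.imwrite('pics/j.png',cv2.resize(c,(480,480),interpolation=2)[:,:,::-1])
E
```

```text
16.125 [-0.024   0.1546  0.1745] [-0.4 -0.2 -0.4]
```

View pics/j.png

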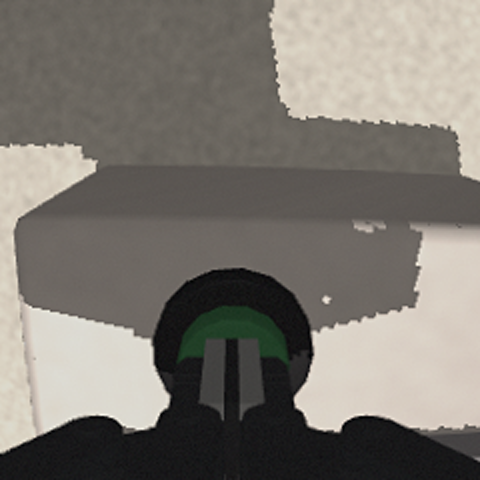

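>>> {"name": "drive_tool", "arguments": {"motion": [{"translation": [0.4,0,0],"rot": [0,0,0],"hand": 255},{"translation": [0.4,0,0.7],"rot": [0,0,0],"hand": 255},{"translation": [0.4,0,1.2],"rot": [0,0,0],"hand": 255},{"translation": [0.4,0,1.4],"rot": [0,0,0],"hand": 255},{"translation": [0.4,0,1.4],"rot": [0,0,0],"hand": 255}]}}

```text
t: 16.8
tcp_pos: [0.4791, 0.1147, 0.1636]
ee_rot: [0.0, 0.625, 0.781, 0.001]
contact_force: [-9.8, -1.5, 30.6]
grip_width: -0.0
grasp_force: 16.0
```

```bash
python3 c.py
```

```text
16.8 [-0.0239  0.1588  0.1636] [-9.9  0.7 30.6]
scene [154. 199.] 0.6
side [194. 267.] 0.8
cup m [-0.0315 -0.0746  0.2545] [0.0015 0.0015]
```

>>> {"name": "drive_tool", "arguments": {"motion": [{"translation": [0,0,-0.45],"rot": [0,0,0],"hand": 255},{"translation": [0,0,-0.45],"rot": [0,0,0],"hand": 255},{"translation": [0,0,-0.45],"rot": [0,0,0],"hand": 255}]}}

```text
t: 17.48
tcp_pos: [0.4789, 0.1146, 0.1648]
ee_rot: [0.0, 0.625, 0.781, 0.001]
contact_force: [0.3, 3.0, 4.4]
grip_width: -0.0003
grasp_force: 2.2
```

>>> {"name": "drive_tool", "arguments": {"motion": [{"translation": [0,0,-0.25],"rot": [0,0,0],"hand": 255},{"translation": [0,0,-0.25],"rot": [0,0,0],"hand": 255}]}}

```text
t: 17.73
tcp_pos: [0.4788, 0.1138, 0.1672]
ee_rot: [0.0, 0.625, 0.78, 0.0]
contact_force: [1.1, 1.9, 3.3]
grip_width: -0.0
grasp_force: 1.5
```

>>> {"name": "drive_tool", "arguments": {"motion": [{"translation": [0,0,-4],"rot": [0,0,0],"hand": 255},{"translation": [0,0,-10],"rot": [0,0,0],"hand": 255},{"translation": [0,0,-14],"rot": [0,0,0],"hand": 255},{"translation": [-6,0,-14],"rot": [0,0,0],"hand": 255},{"translation": [-12,0,-14],"rot": [0,0,0],"hand": 255},{"translation": [-12,0,-14],"rot": [0,0,0],"hand": 255}]}}

```text
t: 18.48
tcp_pos: [0.5043, -0.0095, 0.3062]
ee_rot: [-0.0, 0.629, 0.777, -0.002]
contact_force: [-1.0, 0.6, -0.6]
grip_width: -0.0001
grasp_force: 0.0
```

```bash
python3 c.py; python3 - <<'E'
from h import *
a=get_image('scene')[120:240,140:300];b=get_image('wrist')
cv2.imwrite('pics/k.png',np.hstack([cv2.resize(k,(400,300)) for k in (a,b)])[:,:,::-1])
for t,z in(('cup',.251),('guard_edge',.17),('slot2_home',.251)):
    l=tip_of('wrist',t)
    for q in l[:1]: o,d=wray(q['position']);print(t,q['confidence'],inv(o+d*(z-o[2])/d[2]).round(3))
E
```

```text
18.475 [-0.0264  0.032   0.3062] [-0.8  0.8 -0.6]
scene [156. 203.] 0.73
side [193. 266.] 0.67
wrist [326. 262.] 0.78
cup m [-0.0222 -0.0665  0.2499] [0.0013 0.0048 0.0047]
cup 0.65 [-0.02  -0.07   0.251]
guard_edge 0.59 [0.075 0.039 0.17 ]
slot2_home 0.61 [-0.018 -0.076  0.251]
```

View pics/k.png

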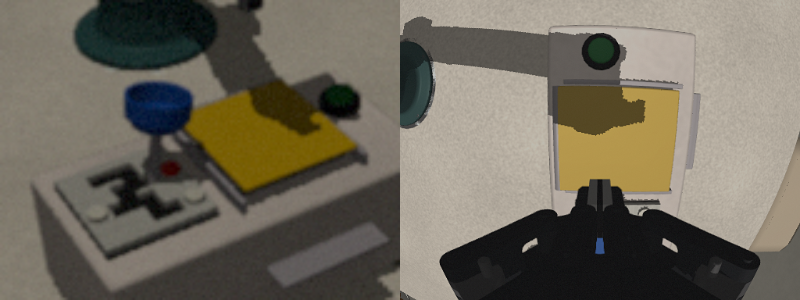

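The final picture shows the guard flat, the lever standing in slot 2 beside the red disc (scene crop 170,168), the button up and the gripper clear of everything.

```bash
python3 -c "from rig import bot; print(bot.sign_off())"
```

```text
the job is handed in; nothing more can be done
None
```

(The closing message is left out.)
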